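# Secure the profile and take up the file

### The arm

A 7-joint arm with a two-finger parallel gripper is mounted at the origin on the work surface. World frame = base frame: x ahead of the robot, y to its left, z up, the work surface at z = 0. Lengths are in m, angles in rad, forces in N, time in s.
With the tool pointing down it reaches from about 0.35 to 0.775 m from the base axis. Payload 3.1 kg.
Tool frame: the origin (TCP) lies at the very end of the fingers, on their centre line; the grasp point (between the pads) lies 19 mm behind it; z points along the fingers, y is the direction in which the jaws open and shut (so a half turn about z gives the same grasp; the last joint's range is limited). The gripper opens to 85 mm and grips with 20 to 120 N. Pads are 22 mm wide; open, the fingers measure 114 mm over their backs; the gripper's body (76 mm by 85 mm) begins 54 mm behind the grasp point. The pads swing forward as they close: fully open they stand 13 mm farther back than shut.
Start: joints at [1.116, 0.311, 0.014, 1.512, -0.004, 1.319, -0.027], TCP at [0.221, -0.504, 0.231] pointing down, gripper open.
Joint ranges: [-2.7, 2.7], [-0.3, 1.91], [-1.27, 1.3], [0.12, 2.57], [-1.44, 4.58], [0.2, 2.03], [-3.05, 3.05]. Speed limits (rad/s): [2.79, 2.79, 3.14, 3.14, 3.14, 3.14, 3.14].

### API

Orientations are given as a unit quaternion [w, x, y, z].
In Python, from bench import r gives the robot as it stands. The module is installed in compiled form; this text tells all that it offers.
- The arm moves only by the tool arm_command, never from a script. Its argument "targets" is a list that holds one entry, the list of rows, each a list of 7 numbers: the turn, a rotation vector about the tool's x, y, z in rad, then the shift along the tool's x, y, z in cm, then the finger opening in cm, from 0 to 8.54. A call has exactly 5 rows; each row is the pose to reach, as a shift and turn from the pose commanded when the call began, along the tool's axes at that moment; what a row does not reach only later rows make up. A row lasts 1/12 s, in which the tool goes at most 41.7 mm and 7.16 degrees, less where a joint would pass 70% of its speed; a pose out of reach is approached as far as the arm can. A call with a gripper value outside its range is refused whole. The fingers move at their own pace and stop on an object; the grip force is fixed at half the most. Time passes only in rows, so rows that repeat a pose let the fingers close, or fill a call up. It gives the time, the measured TCP pose, the force and the opening at its end, in the units of the state.
- r.get_obs(): the state, without advancing time (a new reading comes with each control period).
- r.grab_frame(name): name is "side" or "top"; returns the picture (420x560x3 uint8, red, green, blue); there is no depth.
- r.calibration(name): a dict with "vfov" (degrees; the focal length in pixels is half the picture's height over the tangent of half this angle, whatever the lens; pixels are square), "cx", "cy" (the principal point, pixels), "R" (3x3) and "t" (3): a world point X has camera coordinates R X + t. Camera axes: x right, y down, z forward; pixel columns grow to the right and rows downward; lengths in m; the calibration is good to about 2 mm. A picture is of the moment at which its call begins. calibration takes no time and is no camera call.
- r.sign_off(): hands the job in, once; it reports no verdict.
Trained networks look in the newest picture that a camera, given by its name, has taken for a name from the list of things; names that differ only in an ending like _2 or _b are one class to them, and where a whole thing is asked for, a point or a joint stands for the part that bears it (a point fixed in the world has none). Each returns a list of dicts, best first, with "score" (0 to 1); they miss things now and then, are a little off and sometimes report something else, mostly with a low value. They report only what shows in the picture. A call takes as long as a camera call. They do not tell look-alikes from the thing itself.
- r.find_in(camera, thing): "position" ([row, column] in pixels, amid what is visible of it).
- r.mark_of(camera, thing): "position" ([row, column] in pixels: a listed point, or the origin of a listed thing).
The state is a dict: "time": time; "joints": joint angles; "qd": joint speeds; "effort": joint torques, N m; "eef_pos": TCP position; "orientation": TCP orientation; "wrist_force": force on the tool from outside, world axes, zero at the start; "moment": the same for the moment, N m; "grip_width": finger opening in m.
Only numpy, scipy, OpenCV 4.12 (cv2) and the standard library are available. Lean on these libraries where they do the work, as an engineer would, in place of code of your own. Each camera call takes 0.05 s, during which the arm holds its last target.

### The job

Get ready to file the aluminium profile: first swing the yellow keeper strap over the profile until it is fully down in its catch. Then draw the red-handled file right out of its sloping green holder, turn it level, and finish while still holding it steady in the gripper over the middle of the profile, level, lengthways along the profile and at least 10 cm clear above it. Leave the profile lying in its cradles with the strap shut, and do not disturb the white bottle, the tub or the offcut.

Things in the scene. Friction and masses are not known exactly. Their poses are not given: they have to be found in the camera images.
- fixture: Fixed grey base plate 150 (x) x 200 (y) x 12 mm; origin at its underside's centre on the bench, z up, x away from the robot within 0.3 rad. Blue U cradles at y = +-75 mm carry the profile along y. At y = 0: steel hinge cheeks at x = -55 mm (20 mm in x, to z = 72 mm, outer faces y = +-21 mm) and a steel catch fork at x = +50 mm (prongs to z = 61 mm, outer faces y = +-18 mm).
- keeper (a joint): Angle of the yellow keeper strap in rad: 0 = shut, level across the profile with its end down in the catch fork (hard stop); 1.57 = upright; more = leaning back towards the robot (to 2.1). Starts open at 1.25 to 1.9. Friction of about 0.05 N m holds it where it is left; 1 to 3 N at its end moves it. No snap or spring.
- keeper_hinge (a point): The strap's hinge axis at fixture x = -55, y = 0, z = 60 mm, running along the fixture's y. The strap is a flat bar, 118 mm long from the axis, 20 mm wide (along the axis), 8 mm thick, centred on the axis. Shut, it lies along the fixture's +x, upper face at z = 64 mm, 3 mm above the fork's prongs, about 2 mm clear of the profile.
- keeper_end (a point): Point on the strap's outer (when shut, upper) face, 110 mm from the hinge axis, 8 mm short of its free end.
- profile: Loose aluminium profile with dark grooves, 30 x 240 x 30 mm (x, y, z), 0.35 kg; origin at its underside's centre, long axis = its y. It lies in the blue cradles (1 mm play each side), underside 22 mm and top 52 mm above the bench, its middle at the fixture's middle.
- holder: Fixed green holder, base plate x = -105 to +35 mm, 90 mm wide, 10 mm thick; origin on the bench right under the middle of the pocket's mouth. The pocket slopes up at 40 degrees towards +x (away from the robot within 0.4 rad); mouth 85 mm above the bench, inside 24 mm wide x 9 mm high, 100 mm deep, outside 34 x 19 mm. No lock: the file pulls out along the slope over 95 mm.
- file: Loose flat hand file, 0.16 kg, x = its length towards the handle's end, y = width, z square to its flat. Origin at the shoulder of blade and handle, near mid-length and the balance point. Red and black handle x = 0 to 98 mm, 24 mm (y) x 22 mm (z), parallel sides; steel blade x = 0 to -94 mm, 20 x 5 mm. Starts with the blade in the pocket, shoulder on the mouth, handle up at 40 degrees from level.
- spray: Bystander: white bottle with blue cap, 60 mm across, 170 mm tall, origin at the centre of its underside.
- tub: Bystander: grey open tub 80 x 70 x 45 mm, origin at the centre of its underside.
- offcut: Bystander: short piece of aluminium profile 30 x 70 x 30 mm, origin at the centre of its underside.
Not all that is in view belongs to the job. Leave any orange look-alike of the file alone. Of the things that look like the holder, take the one that is nearest to the robot's base at the start.

How it is judged:
By the outcome, as a careful person would: the job done as asked, in the order asked, and still so for the second after the job is handed in, while the arm keeps its last pose, push and grip.
It also fails if it takes over 51 s, if anything falls off the work surface, if the arm or the gripper's body presses on something with over 40 N, if the wrist force passes 120 N, or if a joint passes its speed limit or range.

## Working session

There is one attempt and no reset: what is moved stays moved. The work goes in short steps, Python scripts to look and compute and a tool call to move; the robot and the scene stay as the last step left them, time stands still between calls to the robot, and variables do not carry over. Pictures are saved under pics/ and viewed, and the job is handed in when it is done.

Besides the shell and the picture viewer there is one more tool, called after "Call:" as a command line: name --argument value ..., lists and objects as JSON in quotes. arm_command: Moves the arm, as the interface text tells. Its arguments: {"type":"object","properties":{"targets":{"type":"array"}},"required":["targets"]}

```bash
mkdir -p pics
cat > h.py <<'E'
import numpy as np,cv2
from bench import r
from scipy.spatial.transform import Rotation as Ro
E
python3 - <<'E'
from h import *
for c in ("side","top"):
    im=r.grab_frame(c); cv2.imwrite(f"pics/{c}0.png",im[:,:,::-1])
    k=r.calibration(c); print(c,k)
    for t in ["fixture","keeper_end","keeper_hinge","profile","holder","file","spray","tub","offcut"]:
        print(t,[(np.round(d["position"]).tolist(),round(d["score"],2)) for d in r.mark_of(c,t)][:4])
o=r.get_obs();print(o)
E
```

```text
side {'vfov': 43.668840594821496, 'cx': 282.0855139832685, 'cy': 211.23038427966065, 'R': array([[ 0.99408706, -0.10750178,  0.01530614],
       [-0.06128729, -0.67183369, -0.73816215],
       [ 0.08963692,  0.73285937, -0.67444967]]), 't': array([-0.6056809 ,  0.01662273,  1.23194977])}
fixture [([153.0, 236.0], 0.78)]
keeper_end [([101.0, 216.0], 0.67)]
keeper_hinge []
profile [([150.0, 236.0], 0.81)]
holder [([381.0, 274.0], 0.96), ([292.0, 238.0], 0.66)]
file [([266.0, 240.0], 0.89), ([302.0, 332.0], 0.67)]
spray [([198.0, 340.0], 0.84)]
tub [([206.0, 229.0], 0.82)]
offcut [([206.0, 282.0], 0.8)]
top {'vfov': 49.70989059535322, 'cx': 289.45156371884514, 'cy': 211.21564759193325, 'R': array([[-0.14156849, -0.98991966, -0.00417431],
       [-0.96819448,  0.13933786, -0.2078086 ],
       [ 0.20629545, -0.0253776 , -0.9781606 ]]), 't': array([-0.02998659,  0.60319213,  1.01718311])}
fixture [([271.0, 162.0], 0.87)]
keeper_end [([280.0, 140.0], 0.49)]
keeper_hinge [([291.0, 156.0], 0.77)]
profile [([267.0, 163.0], 0.89)]
holder [([216.0, 433.0], 0.95), ([248.0, 354.0], 0.79)]
file [([243.0, 359.0], 0.75), ([172.0, 365.0], 0.71)]
spray [([164.0, 236.0], 0.75)]
tub [([272.0, 248.0], 0.79)]
offcut [([220.0, 252.0], 0.92)]
{'time': 1.0, 'joints': array([ 1.1163124 ,  0.31087527,  0.01400097,  1.51152706, -0.00439323,
        1.3191441 , -0.02721522]), 'qd': array([-0.00143496, -0.00113784, -0.00087065,  0.00107452, -0.00021267,
        0.00058424,  0.00023674]), 'effort': array([ 2.66767711e-04, -3.79805267e+01,  1.45973638e-01, -2.30865687e+01,
        1.21244343e-02,  1.75008823e-03,  1.52043242e-05]), 'eef_pos': array([ 0.22067461, -0.50381459,  0.23130648]), 'orientation': array([ 4.07269527e-05,  9.78770402e-01,  2.04959746e-01, -4.55549230e-06]), 'wrist_force': array([0.6619205 , 0.37312958, 0.41814968]), 'moment': array([ 0.00141123, -0.02676924, -0.03716817]), 'grip_width': 0.08510075694795151}
```

View images.

View pics/side0.png

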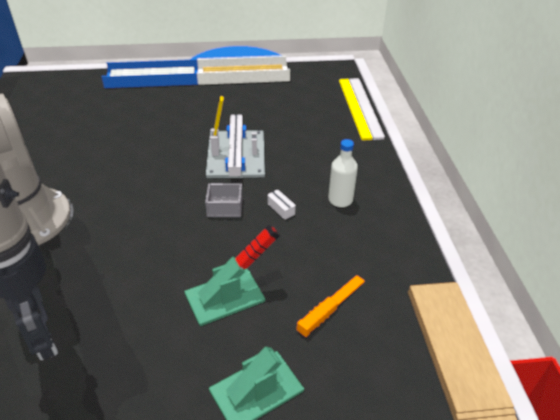

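View pics/top0.png

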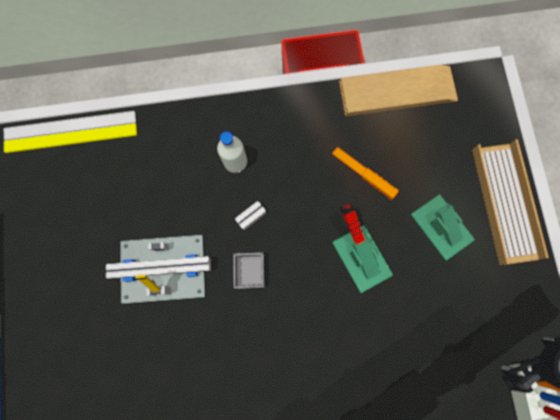

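```bash
cat >> h.py <<'E'
K={c:r.calibration(c) for c in("side","top")}
def f(c): return 210/np.tan(np.radians(K[c]["vfov"])/2)
def proj(c,X):
    k=K[c];p=np.atleast_2d(X)@k["R"].T+k["t"];return np.c_[p[:,1]/p[:,2]*f(c)+k["cy"],p[:,0]/p[:,2]*f(c)+k["cx"]]
def ray(c,rc):
    k=K[c];d=k["R"].T@np.array([(rc[1]-k["cx"])/f(c),(rc[0]-k["cy"])/f(c),1]);return -k["R"].T@k["t"],d/np.linalg.norm(d)
def onz(c,rc,z):
    o,d=ray(c,rc);return o+d*(z-o[2])/d[2]
def tri(a,b):
    A=[];B=[]
    rs=[ray("side",a),ray("top",b)];M=0;v=0
    for o,d in rs:
        P=np.eye(3)-np.outer(d,d);M=M+P;v=v+P@o
    X=np.linalg.solve(M,v);return X,[round(1000*np.linalg.norm((np.eye(3)-np.outer(d,d))@(X-o)),1) for o,d in rs]
E
python3 - <<'E'
from h import *
np.set_printoptions(precision=4,suppress=True)
P=dict(fixture=((153,236),(271,162)),kend=((101,216),(280,140)),profile=((150,236),(267,163)),holderA=((381,274),(216,433)),holderB=((292,238),(248,354)),fileA=((266,240),(243,359)),fileB=((302,332),(172,365)),spray=((198,340),(164,236)),tub=((206,229),(272,248)),offcut=((206,282),(220,252)))
for n,(a,b) in P.items(): print(n,*tri(a,b))
for c in("side","top"): print(c,-K[c]["R"].T@K[c]["t"])
E
```

```text
fixture [0.5038 0.2148 0.0005] [np.float64(1.9), np.float64(1.9)]
kend [0.4665 0.2169 0.1642] [np.float64(4.0), np.float64(4.0)]
profile [0.5076 0.2066 0.0172] [np.float64(1.6), np.float64(1.6)]
holderA [ 0.5432 -0.4735 -0.002 ] [np.float64(0.4), np.float64(0.4)]
holderB [ 0.4902 -0.2632 -0.005 ] [np.float64(1.3), np.float64(1.3)]
fileA [ 0.4945 -0.264   0.0751] [np.float64(1.8), np.float64(1.8)]
fileB [ 0.6758 -0.3211  0.0131] [np.float64(1.1), np.float64(1.1)]
spray [0.7515 0.0021 0.0015] [np.float64(2.5), np.float64(2.5)]
tub [ 0.4747  0.0065 -0.0067] [np.float64(4.6), np.float64(4.6)]
offcut [ 0.6015 -0.0205  0.0065] [np.float64(5.4), np.float64(5.4)]
side [ 0.4927 -0.9568  0.8524]
top [ 0.3699 -0.0879  1.1202]
```

Run:
```python
from h import *
def crop(c,r0,c0,h,w,s):
    im=cv2.imread(f"pics/{c}0.png")[r0:r0+h,c0:c0+w];return cv2.resize(im,(w*s,h*s),interpolation=cv2.INTER_CUBIC)
a=[crop("side",85,195,100,90,4),crop("top",225,95,100,110,4)]
b=[crop("side",215,170,120,130,3),crop("top",190,320,120,130,3)]
cv2.imwrite("pics/cf.png",np.hstack(a));cv2.imwrite("pics/ch.png",np.hstack(b))
```

```text
(no output)
```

View pics/cf.png

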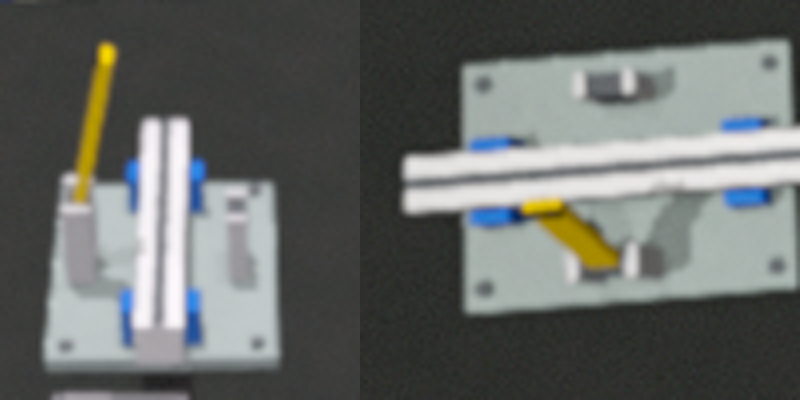

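View pics/ch.png

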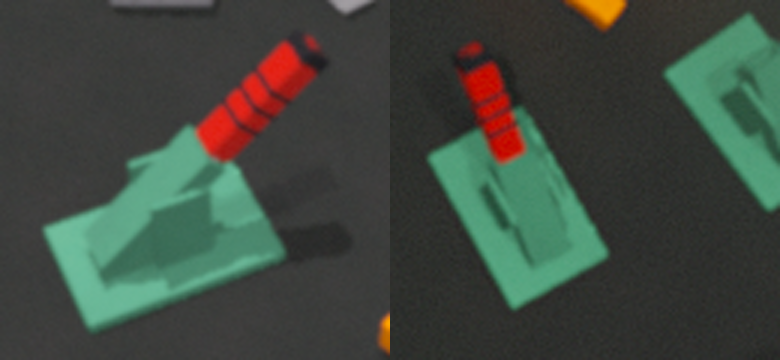

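Run:
```python
from h import *
from scipy.optimize import least_squares
np.set_printoptions(precision=4,suppress=True)
def fit(loc,top,side,x0):
    def w(p): 
        c,s=np.cos(p[2]),np.sin(p[2]);R=np.array([[c,-s,0],[s,c,0],[0,0,1]]);return lambda L:np.array(L)@R.T+[p[0],p[1],0]
    def res(p):
        e=[]
        W=w(p)
        for c,m in(("top",top),("side",side)):
            for i,v in m.items(): e+=list(proj(c,W(loc[i]))[0]-v)
        return e
    q=least_squares(res,x0);print(q.x,np.abs(q.fun).round(1));return q.x
L={'fl':(.075,.1,.012),'fr':(.075,-.1,.012),'nl':(-.075,.1,.012),'nr':(-.075,-.1,.012)}
fx=fit(L,{'fl':(241.2,120),'fr':(235,202.5),'nr':(297,204.3),'nl':(303.3,121.8)},{'nl':(130.7,210.5),'fl':(130.7,263.8),'fr':(174,264.5),'nr':(174.3,206.3)},[.504,.215,0])
L={'fl':(.035,.045,.01),'fr':(.035,-.045,.01),'nl':(-.105,.045,.01),'nr':(-.105,-.045,.01),'o':(0,0,0)}
hd=fit(L,{'fl':(242.3,332.7),'fr':(226,364),'nr':(275,392.7),'nl':(292.7,361.7)},{'nl':(291,185)},[.49,-.263,.2])
def T(p,L):
    c,s=np.cos(p[2]),np.sin(p[2]);return np.array(L)@np.array([[c,-s,0],[s,c,0],[0,0,1]]).T+[p[0],p[1],0]
# strap angle
h=T(fx,(-.055,0,.06));print("hinge",h)
for th in np.arange(1.2,2,.1):
    e=T(fx,(-.055+.118*np.cos(th),0,.06+.118*np.sin(th)));print(round(th,2),proj("side",e),proj("top",e))
c40,s40=np.cos(np.radians(40)),np.sin(np.radians(40))
m=T(hd,(0,0,.085));e=T(hd,(.098*c40,0,.085+.098*s40))
print(m,e,proj("side",[m,e]),proj("top",[m,e]))
```

```text
[ 0.5064  0.2098 -0.065 ] [0.  1.4 0.  0.2 0.5 0.4 0.2 0.4 0.3 0.1 0.9 0.6 0.8 0.  0.2 0.2]
[ 0.4943 -0.2655  0.36  ] [0.  0.1 1.  0.  0.3 0.8 0.1 0.1 0.9 0.8]
hinge [0.4515 0.2134 0.06  ]
1.2 [[ 99.4631 228.5368]] [[268.0248 141.5525]]
1.3 [[ 98.1921 223.9744]] [[273.2679 141.0237]]
1.4 [[ 97.3185 219.2944]] [[278.7659 140.6685]]
1.5 [[ 96.8547 214.5511]] [[284.4483 140.4945]]
1.6 [[ 96.8074 209.8004]] [[290.24   140.5062]]
1.7 [[ 97.1778 205.0983]] [[296.0625 140.7051]]
1.8 [[ 97.9615 200.5003]] [[301.8356 141.0895]]
1.9 [[ 99.1483 196.0604]] [[307.4798 141.6541]]
[ 0.4943 -0.2655  0.085 ] [ 0.5646 -0.239   0.148 ] [[263.381  238.8869]
 [228.5818 273.5216]] [[241.6167 360.0812]
 [207.7961 346.8952]]
```

```bash
cat >> h.py <<'E'
np.set_printoptions(precision=4,suppress=True)
FX=np.array([0.5064,0.2098,-0.065]);HD=np.array([0.4943,-0.2655,0.36])
def T(p,L):
    c,s=np.cos(p[2]),np.sin(p[2]);return np.array(L)@np.array([[c,-s,0],[s,c,0],[0,0,1]]).T+[p[0],p[1],0]
def RR(yaw,tilt=0):
    # tilt: x axis raised by tilt, z = forward/down
    c,s=np.cos(yaw),np.sin(yaw);h=np.array([c,s,0]);k=np.array([0,0,1.])
    x=h*np.cos(tilt)+k*np.sin(tilt);z=h*np.sin(tilt)-k*np.cos(tilt);return np.c_[x,np.cross(z,x),z]
def cur():
    o=r.get_obs();q=o["orientation"];return o["eef_pos"],Ro.from_quat([q[1],q[2],q[3],q[0]]).as_matrix()
def rel(pos,R,base=None):
    p,C=base or cur();v=Ro.from_matrix(C.T@R).as_rotvec();d=C.T@(np.array(pos)-p)*100
    return np.r_[v.round(3),d.round(2)].tolist()
E
python3 - <<'E'
from h import *
b=cur()
w1=((.42,-.15,.32),RR(.2)); w2=(T(FX,(-.09,0,.20)),RR(-.065))
print(rel(*w1,base=b));print(rel(*w2,base=w1))
E
```

```text
[0.0, 0.0, 0.213, 32.45, -24.41, -8.87]
[0.0, 0.0, 0.265, 6.93, -35.9, 12.0]
```

Call:
arm_command --targets '[[[0,0,0.02,3.2,-2.4,-0.9,0],[0,0,0.04,6.4,-4.8,-1.8,0],[0,0,0.06,9.6,-7.2,-2.7,0],[0,0,0.08,12.8,-9.6,-3.6,0],[0,0,0.1,16,-12,-4.5,0]]]'

```text
time: 1.42
eef_pos: [0.3197, -0.328, 0.2769]
orientation: [0.0, 0.988, 0.155, 0.0]
wrist_force: [-0.0, 0.2, 0.1]
grip_width: 0.0257
```

Call:
arm_command --targets '[[[0,0,0.02,3.2,-2.2,-0.9,0],[0,0,0.04,6.4,-4.5,-1.8,0],[0,0,0.06,9.6,-6.7,-2.7,0],[0,0,0.08,12.4,-9.0,-3.6,0],[0,0,0.1,14.5,-11,-4.2,0]]]'

```text
time: 1.83
eef_pos: [0.4252, -0.1773, 0.3195]
orientation: [0.0, 0.994, 0.107, 0.001]
wrist_force: [-0.0, -0.8, 0.5]
grip_width: -0.0004
```

Run:
```python
from h import *
b=cur();print(b,r.get_obs()["joints"],r.get_obs()["time"])
w2=(T(FX,(-.09,0,.20)),RR(-.065))
print(rel(*w2,base=b))
```

```text
(array([ 0.4252, -0.1773,  0.3195]), array([[ 0.9769,  0.2136,  0.0026],
       [ 0.2136, -0.9769,  0.0002],
       [ 0.0026,  0.0003, -1.    ]])) [ 0.6095  0.1027 -0.2774  1.5583  0.0271  1.4822 -1.0245] 1.8333
[-0.0, -0.003, 0.28, 7.52, -38.57, 11.96]
```

Call:
arm_command --targets '[[[0,0,0.028,0.8,-3.9,0,0],[0,0,0.056,1.6,-7.8,0,0],[0,0,0.084,2.4,-11.7,0,0],[0,0,0.112,3.2,-15.6,0,0],[0,0,0.14,4,-19.5,0,0]]]'

```text
time: 2.25
eef_pos: [0.4207, 0.0205, 0.3186]
orientation: [0.0, 0.999, 0.036, 0.0]
wrist_force: [0.9, 0.2, -0.7]
grip_width: -0.0
```

Run:
```python
from h import *
b=cur();print(b[0],r.get_obs()["joints"],r.get_obs()["time"])
print(rel(T(FX,(-.09,0,.20)),RR(-.065),base=b))
```

```text
[0.4207 0.0205 0.3186] [ 0.3731  0.0264 -0.4714  1.6414  0.0126  1.4758 -1.599 ] 2.25
[0.0, -0.001, 0.136, 0.97, -19.5, 11.85]
```

Call:
arm_command --targets '[[[0,0,0.027,0.2,-3.9,0.5,0],[0,0,0.054,0.4,-7.8,1.5,0],[0,0,0.081,0.6,-11.7,2.5,0],[0,0,0.108,0.8,-15.6,3.8,0],[0,0,0.136,1,-19.5,5,0]]]'

```text
time: 2.67
eef_pos: [0.4167, 0.2156, 0.2682]
orientation: [-0.0, 0.999, -0.033, 0.001]
wrist_force: [2.0, -0.1, -0.4]
grip_width: 0.0001
```

Run:
```python
from h import *
b=cur();o=r.get_obs();print(b[0],o["joints"],o["time"])
h=FX
print("pre",rel(T(FX,(-.088,0,.154)),RR(-.065),base=b))
for c in("side","top"): 
    im=r.grab_frame(c);cv2.imwrite(f"pics/{c}1.png",im[:,:,::-1])
a=cv2.imread("pics/side1.png")[40:200,160:320];t=cv2.imread("pics/top1.png")[200:360,80:240]
cv2.imwrite("pics/c1.png",cv2.resize(np.hstack([a,t]),None,fx=2.5,fy=2.5,interpolation=cv2.INTER_CUBIC))
```

```text
[0.4167 0.2156 0.2682] [ 0.0679  0.1752 -0.6728  1.6328  0.112   1.3711 -2.2555] 2.6667
pre [-0.0, -0.002, -0.0, 0.17, -0.01, 11.42]
```

View pics/c1.png

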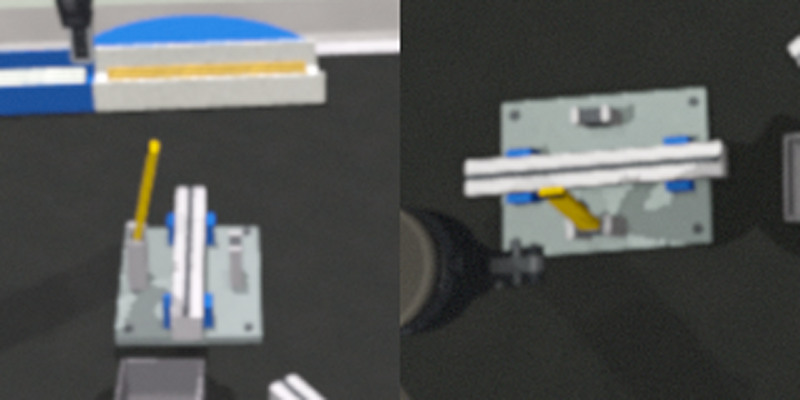

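Call:
arm_command --targets '[[[0,0,0,0,0,3.5,0],[0,0,0,0,0,7,0],[0,0,0,0.1,0,10,0],[0,0,0,0.2,0,11.4,0],[0,0,0,0.2,0,11.4,0]]]'

```text
time: 3.18
eef_pos: [0.4165, 0.2113, 0.1508]
orientation: [0.002, 0.999, -0.032, -0.004]
wrist_force: [-1.0, -0.6, 0.6]
grip_width: -0.0
```

Run:
```python
from h import *
b=cur();o=r.get_obs();print(b[0],o["wrist_force"])
for th in np.r_[1.5:-.01:-.1]:
    p=T(FX,(-.055+.095*np.cos(th)-.004*np.sin(th)-.011,0,.06+.095*np.sin(th)+.004*np.cos(th)));print(round(th,2),rel(p,RR(-.065),base=b))
```

```text
[0.4165 0.2113 0.1508] [-0.9539 -0.5959  0.6059]
1.5 [0.004, 0.007, 0.001, 2.65, -0.42, -0.44]
1.4 [0.004, 0.007, 0.001, 3.6, -0.42, -0.38]
1.3 [0.004, 0.007, 0.001, 4.54, -0.42, -0.21]
1.2 [0.004, 0.007, 0.001, 5.45, -0.42, 0.04]
1.1 [0.004, 0.007, 0.001, 6.34, -0.42, 0.39]
1.0 [0.004, 0.007, 0.001, 7.18, -0.42, 0.82]
0.9 [0.004, 0.007, 0.001, 7.98, -0.42, 1.33]
0.8 [0.004, 0.007, 0.001, 8.73, -0.43, 1.92]
0.7 [0.004, 0.007, 0.001, 9.41, -0.43, 2.59]
0.6 [0.004, 0.007, 0.001, 10.02, -0.43, 3.32]
0.5 [0.004, 0.007, 0.001, 10.56, -0.43, 4.1]
0.4 [0.004, 0.007, 0.001, 11.01, -0.43, 4.93]
0.3 [0.004, 0.007, 0.001, 11.38, -0.44, 5.81]
0.2 [0.004, 0.007, 0.001, 11.66, -0.44, 6.72]
0.1 [0.004, 0.007, 0.001, 11.85, -0.44, 7.65]
-0.0 [0.004, 0.007, 0.001, 11.94, -0.45, 8.6]
```

Call:
arm_command --targets '[[[0,0,0,1,0,-0.2,0],[0,0,0,2,0,-0.3,0],[0,0,0,3,0,-0.4,0],[0,0,0,4,0,-0.3,0],[0,0,0,5,0,-0.1,0]]]'

```text
time: 3.6
eef_pos: [0.4713, 0.2108, 0.1566]
orientation: [-0.001, 0.999, -0.032, 0.001]
wrist_force: [-0.5, -0.3, 0.1]
grip_width: -0.0001
```

Run:
```python
from h import *
b=cur();o=r.get_obs();print(b[0],o["wrist_force"],o["joints"])
for th in np.r_[1.2:-.01:-.1]:
    p=T(FX,(-.055+.095*np.cos(th)-.004*np.sin(th)-.011,0,.06+.095*np.sin(th)+.004*np.cos(th)));print(round(th,2),rel(p,RR(-.065),base=b))
for c in("side","top"): 
    im=r.grab_frame(c);cv2.imwrite(f"pics/{c}2.png",im[:,:,::-1])
a=cv2.imread("pics/side2.png")[40:200,160:320];t=cv2.imread("pics/top2.png")[200:360,80:240]
cv2.imwrite("pics/c2.png",cv2.resize(np.hstack([a,t]),None,fx=2.5,fy=2.5,interpolation=cv2.INTER_CUBIC))
```

```text
[0.4713 0.2108 0.1566] [-0.542  -0.2727  0.1131] [ 0.0352  0.3615 -0.6282  1.704   0.2305  1.1476 -2.2921]
1.2 [-0.001, -0.003, 0.001, -0.02, -0.13, 0.67]
1.1 [-0.001, -0.003, 0.001, 0.86, -0.13, 1.02]
1.0 [-0.001, -0.003, 0.001, 1.7, -0.12, 1.46]
0.9 [-0.001, -0.003, 0.001, 2.5, -0.12, 1.98]
0.8 [-0.001, -0.003, 0.001, 3.24, -0.12, 2.58]
0.7 [-0.001, -0.003, 0.001, 3.91, -0.12, 3.25]
0.6 [-0.001, -0.003, 0.001, 4.52, -0.12, 3.98]
0.5 [-0.001, -0.003, 0.001, 5.04, -0.12, 4.77]
0.4 [-0.001, -0.003, 0.001, 5.49, -0.12, 5.61]
0.3 [-0.001, -0.003, 0.001, 5.85, -0.11, 6.49]
0.2 [-0.001, -0.003, 0.001, 6.12, -0.11, 7.4]
0.1 [-0.001, -0.003, 0.001, 6.3, -0.11, 8.34]
-0.0 [-0.001, -0.003, 0.001, 6.39, -0.11, 9.28]
```

View pics/c2.png

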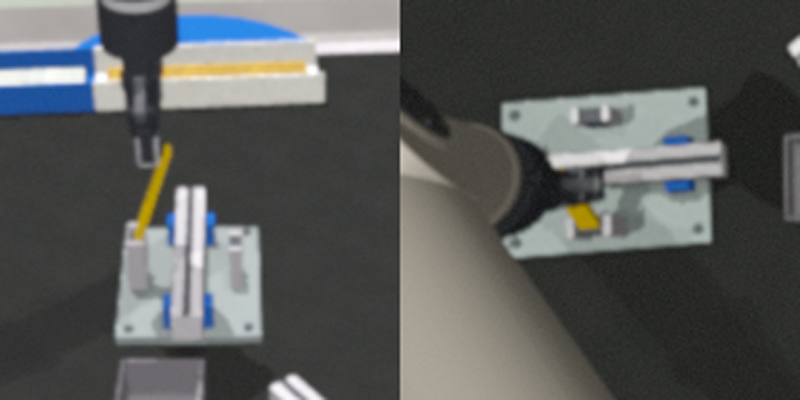

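Call:
arm_command --targets '[[[0,0,0,0.6,0,0.8,0],[0,0,0,1.3,-0.1,1.2,0],[0,0,0,2.1,-0.1,1.7,0],[0,0,0,2.8,-0.1,2.3,0],[0,0,0,3.5,-0.1,3,0]]]'

```text
time: 4.12
eef_pos: [0.5046, 0.2094, 0.1247]
orientation: [-0.0, 1.0, -0.032, 0.0]
wrist_force: [0.4, -1.1, 1.4]
grip_width: 0.0002
```

Run:
```python
from h import *
b=cur();o=r.get_obs();print(b[0],o["wrist_force"])
for th in np.r_[.8:-.01:-.1]:
    p=T(FX,(-.055+.095*np.cos(th)-.004*np.sin(th)-.011,0,.06+.095*np.sin(th)+.004*np.cos(th)));print(round(th,2),rel(p,RR(-.065),base=b))
```

```text
[0.5046 0.2094 0.1247] [ 0.4374 -1.0668  1.36  ]
0.8 [-0.0, -0.0, 0.002, -0.1, -0.06, -0.63]
0.7 [-0.0, -0.0, 0.002, 0.58, -0.05, 0.04]
0.6 [-0.0, -0.0, 0.002, 1.19, -0.05, 0.77]
0.5 [-0.0, -0.0, 0.002, 1.72, -0.05, 1.56]
0.4 [-0.0, -0.0, 0.002, 2.17, -0.05, 2.4]
0.3 [-0.0, -0.0, 0.002, 2.53, -0.05, 3.28]
0.2 [-0.0, -0.0, 0.002, 2.8, -0.05, 4.19]
0.1 [-0.0, -0.0, 0.002, 2.98, -0.05, 5.12]
0.0 [-0.0, -0.0, 0.002, 3.07, -0.05, 6.07]
```

Call:
arm_command --targets '[[[0,0,0,0.8,0,0.4,0],[0,0,0,1.3,0,1.1,0],[0,0,0,1.8,0,1.8,0],[0,0,0,2.2,0,2.5,0],[0,0,0,2.5,0,3.2,0]]]'

```text
time: 4.53
eef_pos: [0.5292, 0.2077, 0.0924]
orientation: [0.0, 0.999, -0.032, -0.0]
wrist_force: [-0.4, 0.6, 1.4]
grip_width: -0.0003
```

Call:
arm_command --targets '[[[0,0,0,0.2,0,0.6,0],[0,0,0,0.3,0,1.2,0],[0,0,0,0.4,0,1.8,0],[0,0,0,0.5,0,2.3,0],[0,0,0,0.5,0,2.5,0]]]'

```text
time: 4.95
eef_pos: [0.5332, 0.2072, 0.0673]
orientation: [0.0, 1.0, -0.031, -0.001]
wrist_force: [-1.3, 0.4, 0.2]
grip_width: 0.0004
```

Run:
```python
from h import *
b=cur();o=r.get_obs();print(b[0],o["wrist_force"])
for c in("side","top"): 
    im=r.grab_frame(c);cv2.imwrite(f"pics/{c}3.png",im[:,:,::-1])
a=cv2.imread("pics/side3.png")[40:200,160:320];t=cv2.imread("pics/top3.png")[200:360,80:240]
cv2.imwrite("pics/c3.png",cv2.resize(np.hstack([a,t]),None,fx=2.5,fy=2.5,interpolation=cv2.INTER_CUBIC))
```

```text
[0.5332 0.2072 0.0673] [-1.3296  0.431   0.1616]
```

View pics/c3.png

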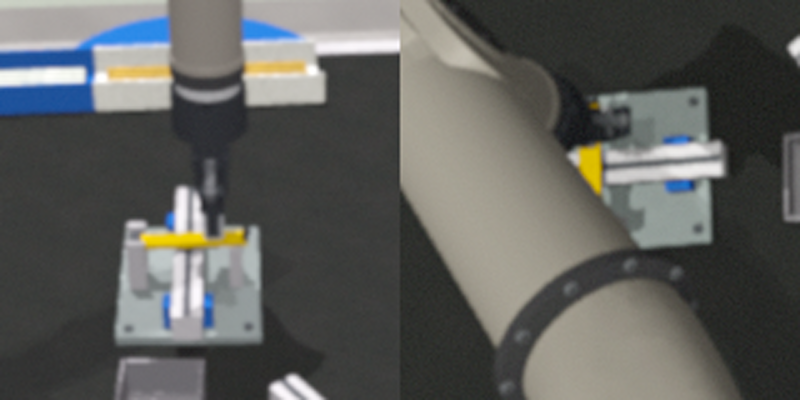

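Call:
arm_command --targets '[[[0,0,0,0,0,0.1,0],[0,0,0,0,0,0.2,0],[0,0,0,0,0,0.3,0],[0,0,0,0,0,0.4,0],[0,0,0,0,0,0.4,0]]]'

```text
time: 5.47
eef_pos: [0.5337, 0.2075, 0.0642]
orientation: [0.0, 1.0, -0.032, 0.0]
wrist_force: [0.3, -0.1, 0.2]
grip_width: -0.0002
```

Call:
arm_command --targets '[[[0,0,0,0,0,0.1,0],[0,0,0,0,0,0.2,0],[0,0,0,0,0,0.3,0],[0,0,0,0,0,0.3,0],[0,0,0,0,0,0.3,0]]]'

```text
time: 5.88
eef_pos: [0.5337, 0.2075, 0.0638]
orientation: [0.0, 1.0, -0.032, 0.0]
wrist_force: [-4.4, -2.8, 14.3]
grip_width: 0.0001
```

Call:
arm_command --targets '[[[0,0,0,0,0,-2,0],[0,0,0,0,0,-6,0],[0,0,0,0,0,-10,0],[0,0,0,0,1,-14,0],[0,0,0.02,0,4,-17,8]]]'

```text
time: 6.3
eef_pos: [0.5308, 0.1744, 0.2348]
orientation: [-0.004, 0.999, -0.037, 0.002]
wrist_force: [1.0, 0.1, 0.1]
grip_width: 0.0106
```

Call:
arm_command --targets '[[[0,0,-0.08,-0.5,4,-1,8],[0,0,-0.16,-1,8,-1.5,8],[0,0,-0.24,-1.5,12,-2,8],[0,0,-0.32,-2,16,-2,8],[0,0,-0.4,-2.5,20,-2,8]]]'

```text
time: 6.72
eef_pos: [0.4891, -0.0308, 0.2513]
orientation: [0.0, 0.987, 0.16, 0.001]
wrist_force: [2.0, -0.1, 0.4]
grip_width: 0.0722
```

Run:
```python
from h import *
b=cur();o=r.get_obs();print(b,o["joints"],o["wrist_force"],o["time"])
for c in("side","top"): 
    im=r.grab_frame(c);cv2.imwrite(f"pics/{c}4.png",im[:,:,::-1])
    for t in("holder","file","keeper_end"): print(c,t,[(np.round(d["position"],1).tolist(),round(d["score"],2)) for d in r.mark_of(c,t)][:3])
a=cv2.imread("pics/side4.png")[40:200,160:320];t=cv2.imread("pics/top4.png")[200:360,80:240]
cv2.imwrite("pics/c4.png",cv2.resize(np.hstack([a,t]),None,fx=2.5,fy=2.5,interpolation=cv2.INTER_CUBIC))
```

```text
(array([ 0.4891, -0.0308,  0.2513]), array([[ 0.9488,  0.3157,  0.0013],
       [ 0.3157, -0.9489, -0.0007],
       [ 0.0011,  0.0011, -1.    ]])) [ 0.5341  0.2249 -0.6099  1.6156  0.1323  1.3413 -1.3436] [ 1.9631 -0.1439  0.4017] 6.7167
side holder [([378.4, 277.6], 0.94), ([292.9, 241.8], 0.84)]
side file [([302.8, 331.7], 0.62), ([263.4, 238.9], 0.59)]
side keeper_end [([137.0, 254.5], 0.57)]
top holder [([246.7, 352.4], 0.87), ([217.0, 431.1], 0.76)]
top file [([246.9, 358.1], 0.74), ([174.4, 363.1], 0.65)]
top keeper_end [([242.5, 153.5], 0.58)]
```

View pics/c4.png

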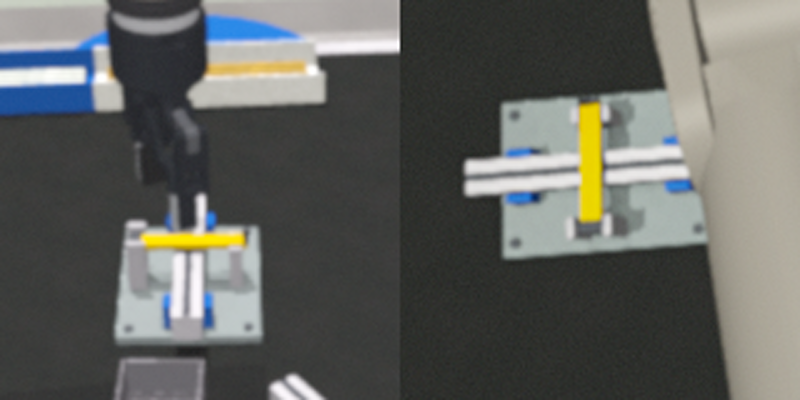

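```bash
cat >> h.py <<'E'
A=np.radians(40)
def G(s,back=0,d=.019):
    R=RR(HD[2],A);m=T(HD,(0,0,.085));return m+s*R[:,0]+(d-back)*R[:,2],R
E
python3 - <<'E'
from h import *
print(tri((137,254.5),(242.5,153.5)),T(FX,(.055,0,.064)))
print(tri((263.4,238.9),(246.9,358.1)),tri((292.9,241.8),(246.7,352.4)))
b=cur()
for bk in(.14,0): p,R=G(.028,bk);print(bk,p,rel(p,R,b))
E
python3 - <<'E'
import cv2
a=cv2.imread("pics/side4.png")[210:330,170:300];t=cv2.imread("pics/top4.png")[190:310,320:450]
import numpy as np
cv2.imwrite("pics/c4h.png",cv2.resize(np.hstack([a,t]),None,fx=3,fy=3,interpolation=cv2.INTER_CUBIC))
E
```

```text
(array([0.5616, 0.2144, 0.0518]), [np.float64(4.4), np.float64(4.4)]) [0.5613 0.2062 0.064 ]
(array([ 0.4891, -0.2596,  0.0774]), [np.float64(5.3), np.float64(5.3)]) (array([ 0.4964, -0.2608, -0.0123]), [np.float64(0.3), np.float64(0.3)])
0.14 [ 0.4416 -0.2853  0.1957] [0.013, 0.698, -0.038, -12.72, 23.0, 5.49]
0 [ 0.5258 -0.2536  0.0884] [0.013, 0.698, -0.038, -3.74, 22.66, 16.22]
```

View pics/c4h.png

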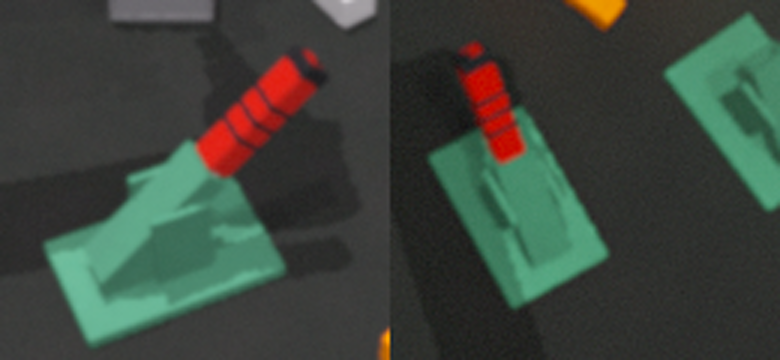

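Call:
arm_command --targets '[[[0,0.11,-0.005,-2,3.3,0.5,8.5],[0,0.22,-0.01,-4,6.6,1,8.5],[0.01,0.33,-0.02,-6,9.9,2,8.5],[0.01,0.44,-0.02,-8,13.2,3,8.5],[0.01,0.55,-0.03,-10,16.5,4,8.5]]]'

```text
time: 7.53
eef_pos: [0.4572, -0.1676, 0.2217]
orientation: [-0.045, 0.962, 0.169, 0.211]
wrist_force: [0.8, 0.7, -0.7]
grip_width: 0.0853
```

Run:
```python
from h import *
b=cur();o=r.get_obs();print(b[0],o["joints"],o["time"])
for bk in(.14,.1): p,R=G(.028,bk);print(bk,p,rel(p,R,b))
```

```text
[ 0.4572 -0.1676  0.2217] [ 0.9943  0.025  -0.422   1.967  -0.4287  0.9367 -0.4295] 7.5333
0.14 [ 0.4416 -0.2853  0.1957] [-0.008, 0.263, -0.015, -6.04, 10.56, -0.1]
0.1 [ 0.4656 -0.2763  0.165 ] [-0.008, 0.263, -0.015, -5.0, 10.58, 3.76]
```

Call:
arm_command --targets '[[[0,0.06,0,-1.4,2.3,0,8.5],[0,0.12,-0.01,-2.8,4.6,0,8.5],[0,0.18,-0.01,-4.2,7,0,8.5],[0,0.24,-0.01,-5.3,9.3,0,8.5],[-0.01,0.26,-0.015,-6,10.6,0,8.5]]]'

```text
time: 7.95
eef_pos: [0.4406, -0.2886, 0.1926]
orientation: [-0.06, 0.926, 0.164, 0.333]
wrist_force: [0.0, -0.5, 0.1]
grip_width: 0.0849
```

Run:
```python
from h import *
b=cur();o=r.get_obs();print(b[0],o["joints"],o["time"])
for bk in(.14,.08,0): p,R=G(.028,bk);print(bk,p,rel(p,R,b))
```

```text
[ 0.4406 -0.2886  0.1926] [ 1.2352  0.203  -0.2791  1.9859 -0.7915  0.9367  0.225 ] 7.95
0.14 [ 0.4416 -0.2853  0.1957] [0.004, 0.007, -0.007, 0.35, -0.28, -0.11]
0.08 [ 0.4777 -0.2718  0.1497] [0.004, 0.007, -0.007, 0.39, -0.3, 5.89]
0 [ 0.5258 -0.2536  0.0884] [0.004, 0.007, -0.007, 0.45, -0.33, 13.89]
```

Approach along the tool axis to 4 cm short, then look.

Call:
arm_command --targets '[[[0,0,0,0.2,-0.1,2,8.5],[0,0,-0.005,0.4,-0.2,4.5,8.5],[0,0,-0.005,0.4,-0.3,7,8.5],[0,0,-0.005,0.4,-0.3,9.5,8.5],[0,0,-0.005,0.4,-0.3,10,8.5]]]'

```text
time: 8.37
eef_pos: [0.5052, -0.2532, 0.1174]
orientation: [-0.064, 0.925, 0.172, 0.333]
wrist_force: [0.2, 2.0, -0.7]
grip_width: 0.0849
```

Run:
```python
from h import *
b=cur();o=r.get_obs();print(b[0],o["joints"],o["time"])
for bk in(.04,0): p,R=G(.028,bk);print(bk,p,rel(p,R,b))
for c in("side","top"): 
    im=r.grab_frame(c);cv2.imwrite(f"pics/{c}5.png",im[:,:,::-1])
a=cv2.imread("pics/side5.png")[200:330,170:300];t=cv2.imread("pics/top5.png")[185:315,310:440]
cv2.imwrite("pics/c5.png",cv2.resize(np.hstack([a,t]),None,fx=3,fy=3,interpolation=cv2.INTER_CUBIC))
print(proj("side",b[0])-[200,170],proj("top",b[0])-[185,310])
```

```text
[ 0.5052 -0.2532  0.1174] [ 1.1248  0.3528 -0.3583  2.0291 -0.8741  0.6879  0.2692] 8.3667
0.04 [ 0.5017 -0.2627  0.1191] [-0.009, 0.007, 0.004, -0.4, 0.76, -0.55]
0 [ 0.5258 -0.2536  0.0884] [-0.009, 0.007, 0.004, -0.38, 0.8, 3.45]
[[46.9871 73.5287]] [[50.5654 45.9718]]
```

View pics/c5.png

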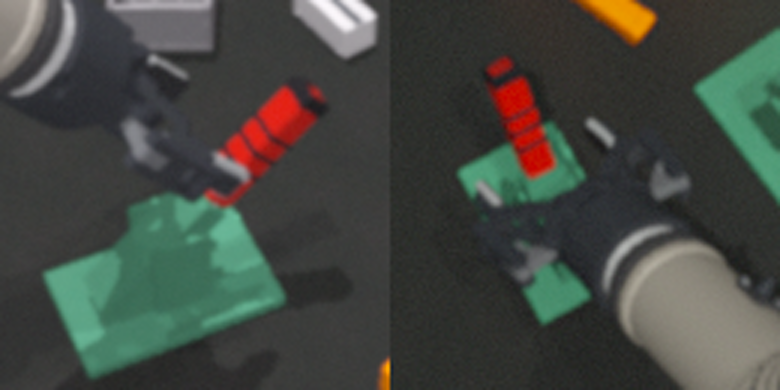

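Call:
arm_command --targets '[[[0,0,0,-0.2,0.4,0,8.5],[0,0,0,-0.3,0.7,0.8,8.5],[0,0,0,-0.3,0.7,1.6,8.5],[0,0,0,-0.3,0.7,2.4,8.5],[0,0,0,-0.3,0.7,2.4,8.5]]]'

```text
time: 8.88
eef_pos: [0.5185, -0.2594, 0.0985]
orientation: [-0.061, 0.925, 0.17, 0.333]
wrist_force: [-0.1, 0.0, 0.0]
grip_width: 0.0851
```

Run:
```python
from h import *
b=cur();o=r.get_obs();print(b[0],o["joints"],o["time"],o["wrist_force"])
for bk in(.0,): p,R=G(.028,bk);print(bk,p,rel(p,R,b))
```

```text
[ 0.5185 -0.2594  0.0985] [ 1.1109  0.4058 -0.3657  2.0157 -0.8912  0.6381  0.2915] 8.8833 [-0.1068  0.0146  0.0064]
0.0 [ 0.5258 -0.2536  0.0884] [-0.002, 0.007, 0.002, 0.04, -0.28, 1.34]
```

Call:
arm_command --targets '[[[0,0,0,0,-0.2,0.4,8.5],[0,0,0,0,-0.3,0.9,8.5],[0,0,0,0,-0.3,1.3,8.5],[0,0,0,0,-0.3,1.3,8.5],[0,0,0,0,-0.3,1.3,8.5]]]'

```text
time: 9.3
eef_pos: [0.525, -0.2547, 0.0893]
orientation: [-0.06, 0.926, 0.169, 0.333]
wrist_force: [0.1, -0.0, 0.2]
grip_width: 0.0852
```

Run:
```python
from h import *
b=cur();o=r.get_obs();print(b[0],o["time"],o["wrist_force"])
for bk in(.0,): p,R=G(.028,bk);print(bk,p,rel(p,R,b))
for c in("side","top"): 
    im=r.grab_frame(c);cv2.imwrite(f"pics/{c}6.png",im[:,:,::-1])
a=cv2.imread("pics/side6.png")[200:330,170:300];t=cv2.imread("pics/top6.png")[185:315,310:440]
cv2.imwrite("pics/c6.png",cv2.resize(np.hstack([a,t]),None,fx=3,fy=3,interpolation=cv2.INTER_CUBIC))
```

```text
[ 0.525  -0.2547  0.0893] 9.3 [ 0.1334 -0.0269  0.2102]
0.0 [ 0.5258 -0.2536  0.0884] [0.0, 0.007, 0.002, 0.03, -0.07, 0.14]
```

View pics/c6.png

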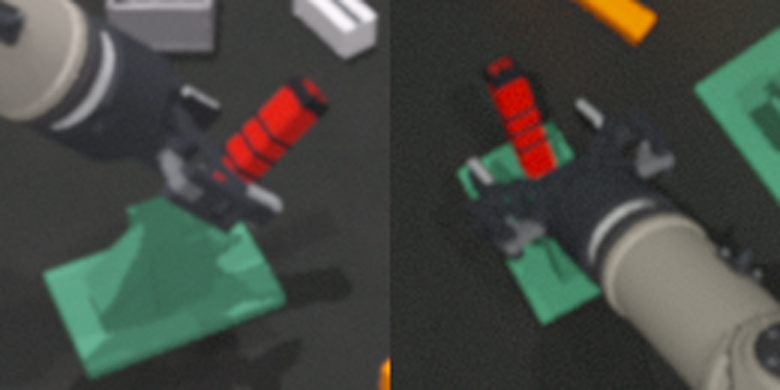

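Call:
arm_command --targets '[[[0,0,0,0,0,0.1,4],[0,0,0,0,0,0.1,3],[0,0,0,0,0,0.1,2.6],[0,0,0,0,0,0.1,1.5],[0,0,0,0,0,0.1,0]]]'

```text
time: 9.82
eef_pos: [0.5255, -0.2548, 0.0888]
orientation: [-0.06, 0.926, 0.169, 0.333]
wrist_force: [-0.3, 0.2, -1.4]
grip_width: 0.0249
```

Call:
arm_command --targets '[[[0,0,0,0,0,0,0],[0,0,0,0,0,0,0],[0,0,0,0,0,0,0],[0,0,0,0,0,0,0],[0,0,0,0,0,0,0]]]'

```text
time: 10.23
eef_pos: [0.5254, -0.2548, 0.0888]
orientation: [-0.06, 0.926, 0.169, 0.333]
wrist_force: [-2.7, -0.2, 4.0]
grip_width: 0.023
```

Run:
```python
from h import *
b=cur();o=r.get_obs();print(b,o["time"],o["wrist_force"],o["moment"],o["grip_width"])
R=RR(HD[2],A)
print("file x in tool",b[1].T@R[:,0], "file y", b[1].T@-R[:,1])
```

```text
(array([ 0.5254, -0.2548,  0.0888]), array([[ 0.7205,  0.3533,  0.5967],
       [ 0.2734, -0.9355,  0.2239],
       [ 0.6373,  0.0018, -0.7706]])) 10.2333 [-2.7346 -0.1777  3.9914] [-0.0042  0.7953  0.1591] 0.022952397243713007
file x in tool [ 1.      0.002  -0.0071] file y [ 0.002  -1.     -0.0007]
```

Call:
arm_command --targets '[[[0,0,0,0.5,0,0,0],[0,0,0,1.2,0,0,0],[0,0,0,2,0,0,0],[0,0,0,2.8,0,0,0],[0,0,0,3.4,0,0,0]]]'

```text
time: 10.65
eef_pos: [0.5506, -0.2456, 0.1109]
orientation: [-0.059, 0.926, 0.17, 0.333]
wrist_force: [-4.8, -1.9, 0.8]
grip_width: 0.0228
```

Run:
```python
from h import *
b=cur();o=r.get_obs();print(b[0],o["time"],o["wrist_force"],o["moment"],o["grip_width"],o["joints"])
for c in("side","top"): 
    im=r.grab_frame(c);cv2.imwrite(f"pics/{c}7.png",im[:,:,::-1])
a=cv2.imread("pics/side7.png")[200:330,170:300];t=cv2.imread("pics/top7.png")[185:315,310:440]
cv2.imwrite("pics/c7.png",cv2.resize(np.hstack([a,t]),None,fx=3,fy=3,interpolation=cv2.INTER_CUBIC))
p,R=G(.028+.034);print(rel(p,R,b))
```

```text
[ 0.5506 -0.2456  0.1109] 10.65 [-4.8012 -1.9098  0.7669] [-0.69    1.7318  0.0591] 0.0227810394482986 [ 1.0359  0.4018 -0.3637  1.9779 -0.8697  0.6167  0.199 ]
[0.001, 0.008, 0.003, -0.04, -0.12, 0.05]
```

View pics/c7.png

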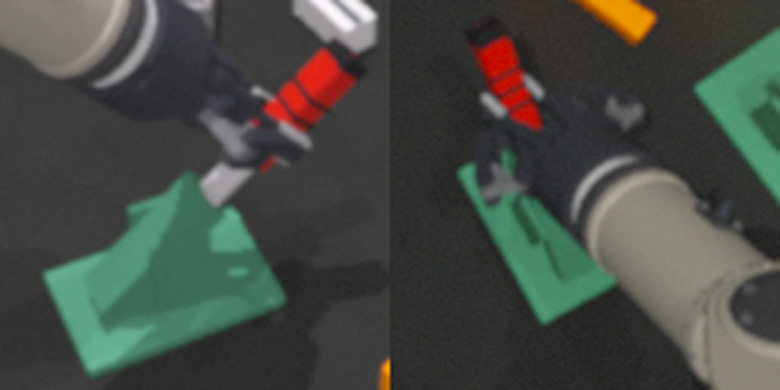

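Call:
arm_command --targets '[[[0,0,0,0.8,0,0,0],[0,0,0,1.6,-0.1,0,0],[0,0,0,2.4,-0.1,0,0],[0,0,0,3.2,-0.1,0,0],[0,0,0,4,-0.1,0,0]]]'

```text
time: 11.17
eef_pos: [0.5785, -0.2332, 0.1359]
orientation: [-0.06, 0.926, 0.169, 0.333]
wrist_force: [-4.5, -2.7, 0.1]
grip_width: 0.0231
```

Call:
arm_command --targets '[[[0,0,0,0.9,0,0,0],[0,0,0,1.8,0,0,0],[0,0,0,2.7,0,0,0],[0,0,0,3.6,0,0,0],[0,0,0,4.5,0,0,0]]]'

```text
time: 11.58
eef_pos: [0.6125, -0.2186, 0.1656]
orientation: [-0.061, 0.925, 0.17, 0.334]
wrist_force: [0.6, 0.2, -1.8]
grip_width: 0.023
```

Run:
```python
from h import *
b=cur();o=r.get_obs();print(b[0],o["time"],o["wrist_force"],o["moment"],o["grip_width"],o["joints"])
for c in("side","top"): 
    im=r.grab_frame(c);cv2.imwrite(f"pics/{c}8.png",im[:,:,::-1])
a=cv2.imread("pics/side8.png")[180:330,170:320];t=cv2.imread("pics/top8.png")[165:315,290:440]
cv2.imwrite("pics/c8.png",cv2.resize(np.hstack([a,t]),None,fx=2.6,fy=2.6,interpolation=cv2.INTER_CUBIC))
p,R=G(.028+.115);print(rel(p,R,b))
```

```text
[ 0.6125 -0.2186  0.1656] 11.5833 [ 0.5772  0.2298 -1.8047] [-0.2834  0.7838 -0.0041] 0.02300404334735407 [ 0.8813  0.3677 -0.3286  1.8512 -0.7614  0.6584 -0.0598]
[-0.003, 0.005, 0.003, -0.62, 0.22, -0.1]
```

View pics/c8.png

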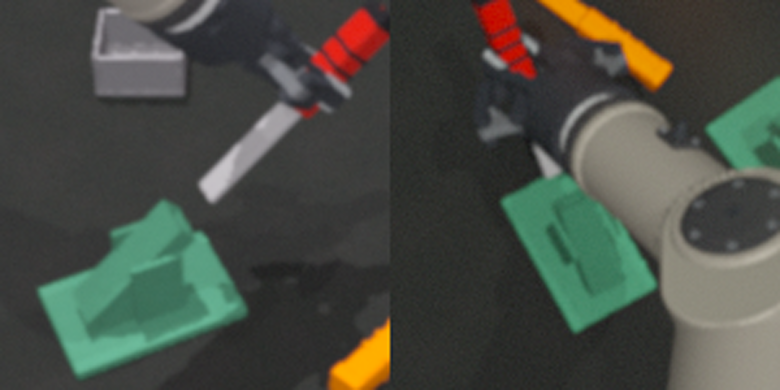

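Run:
```python
from h import *
b=cur()
for p,R in(((.60,-.19,.24),RR(.4,.35)),((.58,-.12,.29),RR(.45,0))): print(rel(p,R,b))
```

```text
[0.019, -0.345, -0.028, 4.47, -3.09, -5.81]
[0.031, -0.695, -0.08, 8.17, -10.33, -9.25]
```

Call:
arm_command --targets '[[[0,-0.03,-0.01,0.8,-0.5,-1.1,0],[0.01,-0.1,-0.01,1.7,-1.2,-2.2,0],[0.01,-0.18,-0.02,2.6,-1.8,-3.4,0],[0.02,-0.26,-0.02,3.5,-2.4,-4.6,0],[0.02,-0.34,-0.03,4.5,-3.1,-5.8,0]]]'

```text
time: 12.1
eef_pos: [0.5972, -0.1928, 0.2387]
orientation: [-0.034, 0.966, 0.194, 0.169]
wrist_force: [1.7, 0.6, -1.8]
grip_width: 0.0229
```

Run:
```python
from h import *
b=cur();o=r.get_obs();print(b[0],o["time"],o["wrist_force"],o["moment"],o["grip_width"],o["joints"])
for p,R in(((.58,-.12,.29),RR(.45,0)),): print(rel(p,R,b))
```

```text
[ 0.5972 -0.1928  0.2387] 12.1 [ 1.7042  0.5726 -1.7657] [-0.1235  0.3461 -0.0447] 0.02289868222064372 [ 0.5562  0.3048 -0.1621  1.559  -0.2302  1.0492 -0.6761]
[0.009, -0.347, -0.054, 2.89, -7.38, -4.41]
```

Call:
arm_command --targets '[[[0,-0.07,-0.01,0.6,-1.5,-0.9,0],[0,-0.14,-0.02,1.2,-3,-1.8,0],[0,-0.21,-0.03,1.8,-4.5,-2.7,0],[0.01,-0.28,-0.04,2.4,-6,-3.6,0],[0.01,-0.35,-0.05,2.9,-7.4,-4.4,0]]]'

```text
time: 12.52
eef_pos: [0.5804, -0.118, 0.2901]
orientation: [-0.001, 0.975, 0.223, -0.001]
wrist_force: [0.8, -0.5, -1.1]
grip_width: 0.023
```

Run:
```python
from h import *
b=cur();o=r.get_obs();print(b[0],o["time"],o["wrist_force"],o["moment"],o["grip_width"],o["joints"])
y=FX[2]+np.pi/2
p=T(FX,(0,.028,.25));print(p,rel(p,RR(y),b))
for c in("side","top"): 
    im=r.grab_frame(c);cv2.imwrite(f"pics/{c}9.png",im[:,:,::-1])
```

```text
[ 0.5804 -0.118   0.2901] 12.5167 [ 0.8335 -0.4797 -1.1238] [ 0.0309 -0.0959 -0.0039] 0.02301879440313811 [ 0.2791  0.3883 -0.1587  1.265   0.0582  1.4953 -0.9939]
[0.5082 0.2377 0.25  ] [-0.003, -0.001, -1.056, 8.96, -35.17, 4.11]
```

View pics/side9.png

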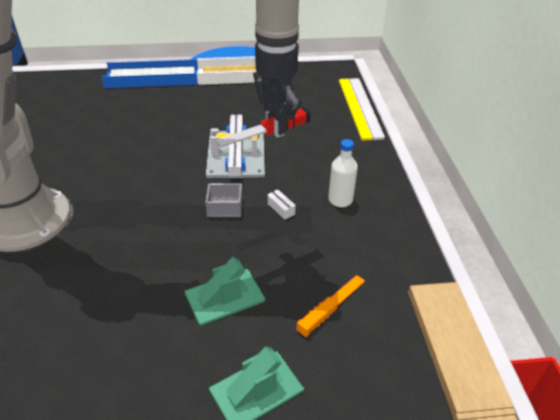

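Call:
arm_command --targets '[[[0,0,-0.09,0.8,-3,0.2,0],[0,0,-0.18,1.6,-6,0.4,0],[0,0,-0.27,2.4,-9,0.6,0],[0,0,-0.36,3.2,-12,0.8,0],[0,0,-0.45,4,-15,1,0]]]'

```text
time: 13.03
eef_pos: [0.5505, 0.0339, 0.2786]
orientation: [-0.002, 0.9, 0.436, 0.0]
wrist_force: [-0.6, 0.2, -1.5]
grip_width: 0.023
```

Run:
```python
from h import *
b=cur();o=r.get_obs();print(b[0],o["time"],o["wrist_force"],o["grip_width"],o["joints"])
p=T(FX,(0,.028,.24));print(p,rel(p,RR(FX[2]+np.pi/2),b))
```

```text
[0.5505 0.0339 0.2786] 13.0333 [-0.6345  0.2178 -1.4618] 0.023045253277158492 [ 0.1346  0.3124 -0.3034  1.4076  0.0893  1.4358 -0.8362]
[0.5082 0.2377 0.24  ] [-0.002, -0.003, -0.604, 13.36, -15.95, 3.93]
```

Call:
arm_command --targets '[[[0,0,-0.1,2.2,-2.6,0.5,0],[0,0,-0.2,4.4,-5.2,1,0],[0,0,-0.3,6.6,-7.8,1.5,0],[0,0,-0.4,8.8,-10.4,2,0],[0,0,-0.5,11,-13,2.8,0]]]'

```text
time: 13.45
eef_pos: [0.5178, 0.201, 0.2515]
orientation: [-0.001, 0.764, 0.645, 0.001]
wrist_force: [0.4, 0.2, -1.8]
grip_width: 0.023
```

Run:
```python
from h import *
b=cur();o=r.get_obs();print(b[0],o["time"],o["wrist_force"],o["grip_width"],o["joints"])
p=T(FX,(0,.028,.23));print(p,rel(p,RR(FX[2]+np.pi/2),b))
```

```text
[0.5178 0.201  0.2515] 13.45 [ 0.3971  0.2249 -1.7719] 0.022975495251598314 [-0.0611  0.3475 -0.4614  1.447   0.1521  1.3811 -0.6958]
[0.5082 0.2377 0.23  ] [-0.0, -0.003, -0.104, 3.45, -1.56, 2.17]
```

Call:
arm_command --targets '[[[0,0,-0.03,0.9,-0.4,0.5,0],[0,0,-0.06,1.8,-0.8,1,0],[0,0,-0.08,2.7,-1.2,1.6,0],[0,0,-0.1,3.4,-1.6,2.1,0],[0,0,-0.1,3.4,-1.6,2.1,0]]]'

```text
time: 13.87
eef_pos: [0.5072, 0.2366, 0.2293]
orientation: [-0.002, 0.732, 0.681, -0.0]
wrist_force: [-0.3, 0.4, -1.5]
grip_width: 0.0233
```

Run:
```python
from h import *
b=cur();o=r.get_obs();print(b[0],o["time"],o["wrist_force"],o["moment"],o["grip_width"])
p=T(FX,(0,.028,.23));print(p,rel(p,RR(FX[2]+np.pi/2),b))
for c in("side","top"): 
    im=r.grab_frame(c);cv2.imwrite(f"pics/{c}10.png",im[:,:,::-1])
    print(c,[(np.round(d["position"],1).tolist(),round(d["score"],2)) for d in r.mark_of(c,"file")][:3])
    s=.028; cc=b[0]-.019*b[1][:,2]; X=[cc-(s+.094)*b[1][:,0],cc-s*b[1][:,0],cc+(.098-s)*b[1][:,0]]
    print("pred blade tip, origin, handle end",proj(c,X))
a=cv2.imread("pics/side10.png")[40:190,170:320];t=cv2.imread("pics/top10.png")[180:330,80:230]
cv2.imwrite("pics/c10.png",cv2.resize(np.hstack([a,t]),None,fx=2.6,fy=2.6,interpolation=cv2.INTER_CUBIC))
```

```text
[0.5072 0.2366 0.2293] 13.8667 [-0.3074  0.4079 -1.533 ] [0.1027 0.0252 0.0092] 0.023262197048724818
[0.5082 0.2377 0.23  ] [-0.003, -0.002, -0.007, 0.12, 0.09, -0.07]
side [([69.6, 233.4], 0.96), ([299.4, 332.4], 0.69)]
pred blade tip, origin, handle end [[ 90.8081 229.9792]
 [ 71.0363 231.4237]
 [ 52.6058 232.7702]]
top [([168.6, 362.8], 0.96), ([261.2, 126.7], 0.76)]
pred blade tip, origin, handle end [[255.2685 177.8334]
 [258.7141 129.009 ]
 [262.3162  77.9681]]
```

View pics/c10.png

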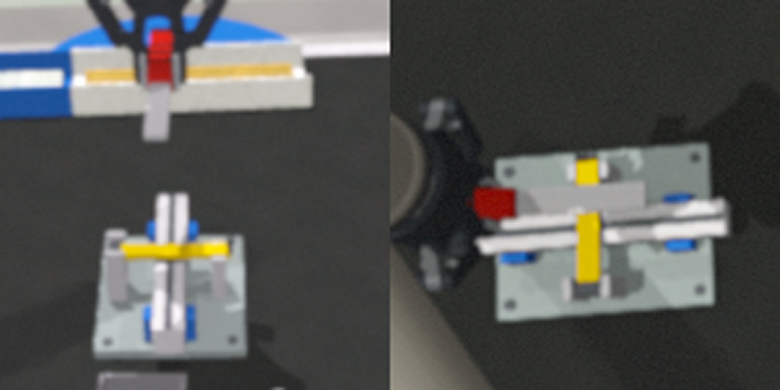

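View pics/top10.png

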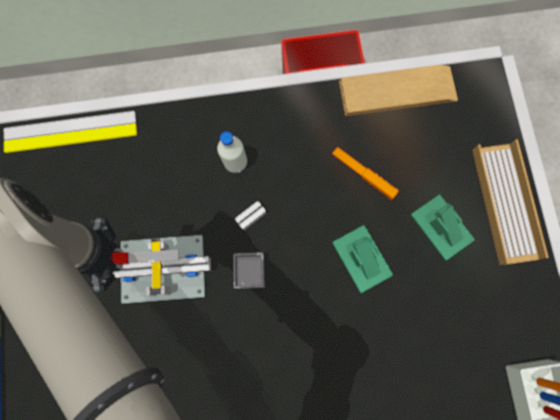

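Call:
arm_command --targets '[[[0,0,-0.005,0.1,0.1,0,0],[0,0,-0.005,0.1,0.1,0,0],[0,0,-0.005,0.1,0.1,0,0],[0,0,-0.005,0.1,0.1,0,0],[0,0,-0.005,0.1,0.1,0,0]]]'

```text
time: 14.48
eef_pos: [0.5097, 0.2367, 0.2309]
orientation: [-0.001, 0.731, 0.683, 0.001]
wrist_force: [0.5, -0.1, -1.6]
grip_width: 0.0227
```

Call:
arm_command --targets '[[[0,0,0,0,0,0,0],[0,0,0,0,0,0,0],[0,0,0,0,0,0,0],[0,0,0,0,0,0,0],[0,0,0,0,0,0,0]]]'

```text
time: 14.9
eef_pos: [0.5096, 0.2368, 0.2309]
orientation: [-0.001, 0.731, 0.683, 0.001]
wrist_force: [0.3, 0.3, -2.1]
grip_width: 0.0228
```

Run:
```python
from h import *
b=cur();o=r.get_obs();print(b,o["time"],np.abs(o["qd"]).max(),o["grip_width"])
p=T(FX,(0,.028,.23));print(rel(p,RR(FX[2]+np.pi/2),b))
for c in("side","top"):
    im=r.grab_frame(c);cv2.imwrite(f"pics/{c}11.png",im[:,:,::-1])
    for t in("spray","tub","offcut","profile","keeper_end"): print(c,t,[(np.round(d["position"]).tolist(),round(d["score"],2)) for d in r.mark_of(c,t)][:2])
    im0=cv2.imread(f"pics/{c}0.png");d=np.abs(im0.astype(int)-im[:,:,::-1]).sum(2)
    for (n,S,Tp) in(("spray",(175,340),(152,232)),("tub",(200,224),(270,249)),("offcut",(205,282),(215,251))):
        q=S if c=="side" else Tp;print(n,d[q[0]-20:q[0]+20,q[1]-20:q[1]+20].mean())
```

```text
(array([0.5096, 0.2368, 0.2309]), array([[ 0.0681,  0.9977,  0.0001],
       [ 0.9977, -0.0681,  0.0019],
       [ 0.0019, -0.    , -1.    ]])) 14.9 0.0014506267115351867 0.022809601885092977
[-0.0, -0.002, -0.003, 0.08, -0.14, 0.09]
side spray [([199.0, 339.0], 0.59)]
side tub [([207.0, 224.0], 0.61)]
side offcut [([205.0, 282.0], 0.93), ([72.0, 236.0], 0.73)]
side profile []
side keeper_end [([135.0, 251.0], 0.68)]
spray 2.664375
tub 19.99875
offcut 9.3975
top spray [([164.0, 236.0], 0.84)]
top tub [([270.0, 249.0], 0.78)]
top offcut [([220.0, 253.0], 0.77)]
top profile [([264.0, 163.0], 0.69)]
top keeper_end [([246.0, 153.0], 0.66)]
spray 5.104375
tub 63.099375
offcut 8.1925
```

View pics/side11.png

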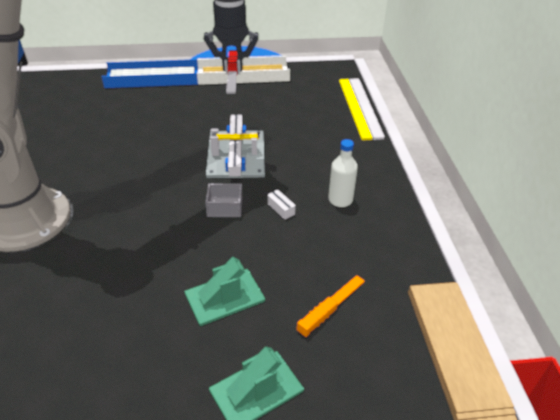

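Run:
```python
from h import *
print(r.sign_off())
```

```text
the job is handed in; nothing more can be done
None
```

I closed the keeper strap, drew the file from its holder, and handed the job in at about 15.5 s with the file held level over the middle of the profile. No verdict was reported.

- **Strap:** I swept it down with the closed fingertips onto its hard stop. The force rose to about 14 N with the fingertips at z = 63.8 mm, against the strap's 64 mm shut height. Later pictures from both cameras show it lying across the profile in the fork.
- **Choice of holder:** The green holder at side pixel (292, 238) holds the red-handled file and stands about 0.56 m from the base. The other, at (381, 274), stands about 0.72 m away and is empty, so I used the first. I left the orange look-alike alone.
- **File:** It came out along the slope with forces of about 5 N. It ended gripped at 23 mm with its handle pointing towards +y, level and aligned with the profile within about 0.2°. It was about 2 mm off centre, with its underside about 18 cm above the profile. The arm was still, and the blade tip and shoulder matched their predicted pixels within about 1 px.
- **Bystanders:** The bottle and offcut were where they started. The tub's picture differed from the start, by my reading only from the arm's shadow, since its outline had not moved by eye.
- **Checks that disagreed:**
  - The network did not find the profile in the last side picture, but it is plainly visible there in its cradles.
  - The network's point for the strap end came out about 8 mm sideways and 12 mm low just after closing. I trusted the stop force and the pictures instead.

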